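# Switch the bench fume extraction to the other inlet

### The arm

A 6-joint arm with a two-finger parallel gripper is mounted at the origin on the work surface. World frame = base frame: x ahead of the robot, y to its left, z up, the work surface at z = 0. Lengths are in m, angles in rad, forces in N, time in s.
With the tool pointing down it reaches from about 0.425 to 0.95 m from the base axis. Payload 3.5 kg.
Tool frame: the origin (TCP) lies at the very end of the fingers, on their centre line; the grasp point (between the pads) lies behind it (ctrl.grasp_offset is the z of the grasp point in the tool frame, in m); z points along the fingers, x is the direction in which the jaws open and shut, and the axes are right-handed (so a half turn about z gives the same grasp; the last joint's range is limited). The gripper opens to 85 mm and grips with 20 to 120 N. Pads are 22 mm wide; open, the fingers measure 114 mm over their backs; the gripper's body (76 mm by 85 mm) begins 54 mm behind the grasp point. The pads swing forward as they close: fully open they stand 13 mm farther back than shut.
Start: joints at [-1.306, 0.286, 1.577, -0, 1.279, -0.15], TCP at [0.272, -0.618, 0.231] pointing down, gripper open.
Joint ranges: [-2.77, 2.77], [-0.9, 2.22], [0.21, 2.48], [-1.53, 4.67], [0.24, 2.81], [-2.84, 2.84]. Speed limits (rad/s): [2.79, 2.79, 3.14, 3.14, 3.14, 3.14].

### API

Orientations are given as a unit quaternion [x, y, z, w].
In Python, from plant import ctrl gives the robot as it stands.
- The arm moves only by the shell command python3 -m jog 'ROWS' [FORCE]. ROWS is JSON, a list of rows, each an object with "grip": the closure, from 0 (fully open) to 1 (shut); "xyz": the shift along the tool's x, y, z in m, a list of three; "dr": the turn, a rotation vector about the tool's x, y, z in rad, a list of three. A call has 1 to 12 rows; each row is the pose to reach, as a shift and turn from the pose commanded when the call began, along the tool's axes at that moment; what a row does not reach only later rows make up. A row lasts 1/12 s, in which the tool goes at most 41.7 mm and 7.16 degrees, less where a joint would pass 70% of its speed; a pose out of reach is approached as far as the arm can. A call with a gripper value outside its range is refused whole. The fingers move at their own pace and stop on an object; FORCE is the grip in N (left out, the last holds). Time passes only in rows, so rows that repeat a pose let the fingers close. It gives the time, the measured TCP pose, the force and the opening at its end, in the units of the state.
- ctrl.get_state(): the state, without advancing time (a new reading comes with each control period).
- ctrl.read_camera(name): name is "scene" or "top" or "wrist"; returns the picture (384x512x3 uint8, red, green, blue); there is no depth.
- ctrl.get_calibration(name): a dict with "mtx" (3x3 intrinsics, pixels), "R" (3x3) and "t" (3): a world point X has camera coordinates R X + t; the wrist camera has in their place "hand_eye" (4x4, takes a point from camera to tool coordinates, whose origin is the TCP and whose axes are the tool frame's). Camera axes: x right, y down, z forward; pixel columns grow to the right and rows downward; lengths in m; the calibration is good to about 2 mm. A picture is of the moment at which its call begins: read the wrist's pose just before it. get_calibration takes no time and is no camera call.
- ctrl.sign_off(): hands the job in, once; it reports no verdict.
The state is a dict: "time": time; "qpos": joint angles; "dq": joint speeds; "joint_efforts": joint torques, N m; "eef_pos": TCP position; "tcp_rot": TCP orientation; "contact_force": force on the tool from outside, world axes, zero at the start; "wrist_torque": the same for the moment, N m; "opening": opening from 0.0 (shut) to 1.0 (fully open).
Only numpy, scipy, OpenCV 4.12 (cv2) and the standard library are available. Lean on these libraries where they do the work, as an engineer would, in place of code of your own. Each camera call takes 0.05 s, during which the arm holds its last target.

### The job

Two fume inlets stand on the welding bench; one has its sliding gate open, the other has it shut. First push the shut gate fully open, then push the other gate fully shut, so that the fan is never left without an open inlet. Push the gates' upright lips with the fingertips only, without pinching or gripping them, and leave the can, the hammer and the other things on the bench where they are.

Things in the scene. Friction and masses are not known exactly. Their poses are not given: they have to be found in the camera images.
- inlet_a: fume inlet A, the one found open, to be shut: grey steel box fixed to the bench, 290 (x) x 170 (y) x 60 mm high, duct at its far end. Near half of its top: a grille 110 x 110 mm; a steel gate plate 135 x 134 mm (top 65 mm above the bench) slides over it between two rails (tops 72 mm above the bench). Origin: centre of underside; x away from the robot along the slide, z up.
- inlet_b: fume inlet B, the one found shut, to be opened: grey steel box fixed to the bench, 290 (x) x 170 (y) x 60 mm high, duct at its far end. Near half of its top: a grille 110 x 110 mm; a steel gate plate 135 x 134 mm (top 65 mm above the bench) slides over it between two rails (tops 72 mm above the bench). Origin: centre of underside; x away from the robot along the slide, z up.
- gate_a (a joint): opening of gate A (starts open, not quite fully): metres, 0 = fully shut (grille covered, at the stop), 0.120 = fully open (grille bare, at the other stop). It stays where it is left; sliding friction about 4 N plus 8 N per m/s. 
- gate_b (a joint): opening of gate B (starts shut or nearly so): metres, 0 = fully shut (grille covered, at the stop), 0.120 = fully open (grille bare, at the other stop). It stays where it is left; sliding friction about 4 N plus 8 N per m/s. 
- gate_a_lip (a point): steel lip of gate A: upright plate 100 mm long (y), 8 mm thick (x), 40 mm high, on the middle of the sliding plate. The point is its centre, half-way up, 20 mm above the plate, 85 mm above the bench. x: level, square to the lip, the opening direction (away from the robot within 0.25 rad); z up. Push it along -x, from its far side, to shut.
- gate_b_lip (a point): steel lip of gate B: upright plate 100 mm long (y), 8 mm thick (x), 40 mm high, on the middle of the sliding plate. The point is its centre, half-way up, 20 mm above the plate, 85 mm above the bench. x: level, square to the lip, the opening direction (away from the robot within 0.25 rad); z up. Push it along +x, from its near side, to open.
- spray: small white spray can, 48 mm across, 110 mm tall, standing between the two inlets; origin under its centre. Leave alone.
- angle: short offcut of steel angle, 60 mm long, 40 mm high, lying near the robot; origin under its centre. Leave alone.
- hammer: hammer, 240 mm long, lying to the robot's right of the inlets; origin under its centre. Leave alone.
- collar: short pipe collar, 70 mm across, 45 mm high, standing to the robot's left of the inlets; origin under its centre. Leave alone.

How it is judged:
By the outcome, as a careful person would: the job done as asked, in the order asked, and still so for the second after the job is handed in, with the robot touching nothing.
It also fails if it takes over 45 s, if anything falls off the work surface, if the arm or the gripper's body presses on something with over 40 N, if the wrist force passes 120 N, or if a joint passes its speed limit or range.

## Working session

There is one attempt and no reset: what is moved stays moved. The work goes in short steps, Python scripts to look and compute and a shell command to move; the robot and the scene stay as the last step left them, time stands still between calls to the robot, and variables do not carry over. Pictures are saved under pics/ and viewed, and the job is handed in when it is done.

```bash
mkdir -p pics; ls; python3 - <<'E'
from plant import ctrl
import cv2
print(ctrl.get_state(), ctrl.grasp_offset)
for n in ("scene","top"):
    im=ctrl.read_camera(n); cv2.imwrite(f"pics/{n}0.png",im[:,:,::-1])
    print(n,ctrl.get_calibration(n))
print(ctrl.get_calibration("wrist"))
E
```

```text
pics
{'time': 0.0, 'qpos': array([-1.30602333e+00,  2.87168604e-01,  1.57819253e+00, -2.00668911e-05,
        1.27860498e+00, -1.50027890e-01]), 'dq': array([-0.00078202, -0.00102011, -0.00080739, -0.00051747, -0.00083473,
       -0.00110745]), 'joint_efforts': array([ 6.93229367e-06, -4.05982089e+01, -2.92627788e+01, -1.57187519e-04,
        5.74881735e-03,  5.12665835e-06]), 'eef_pos': array([ 0.27185947, -0.61710563,  0.22993682]), 'tcp_rot': array([ 8.37559266e-01, -5.46345191e-01, -8.92274560e-04, -7.82478589e-04]), 'contact_force': array([0.61700674, 0.39518103, 0.30995053]), 'wrist_torque': array([-0.01511217,  0.0119479 ,  0.00034028]), 'opening': 0.999294703428982} -0.0187
scene {'mtx': array([[480.6295467 ,   0.        , 256.40178422],
       [  0.        , 480.6295467 , 192.64609236],
       [  0.        ,   0.        ,   1.        ]]), 'R': array([[-0.39661383,  0.91797179, -0.00502491],
       [ 0.79270295,  0.33972011, -0.50617416],
       [-0.46294654, -0.20473893, -0.86241664]]), 't': array([ 0.20816156, -0.34804569,  1.91041697])}
top {'mtx': array([[496.34928919,   
[... 151 characters left out ...]
2891, -0.99972503, -0.01449987],
       [-0.99077437,  0.02020753, -0.13400671],
       [ 0.13426287,  0.0118965 , -0.99087434]]), 't': array([-0.00559542,  0.48565178,  1.55779806])}
{'mtx': array([[313.1025088 ,   0.        , 261.04492953],
       [  0.        , 313.1025088 , 197.15391714],
       [  0.        ,   0.        ,   1.        ]]), 'hand_eye': array([[ 9.99997866e-01,  1.49848057e-03,  1.42188106e-03,
        -7.95380902e-04],
       [-1.87320725e-03,  9.47960173e-01,  3.18383420e-01,
        -8.21993675e-02],
       [-8.70795243e-04, -3.18385404e-01,  9.47960957e-01,
        -1.41952799e-01],
       [ 0.00000000e+00,  0.00000000e+00,  0.00000000e+00,
         1.00000000e+00]])}
```

View pics/scene0.png

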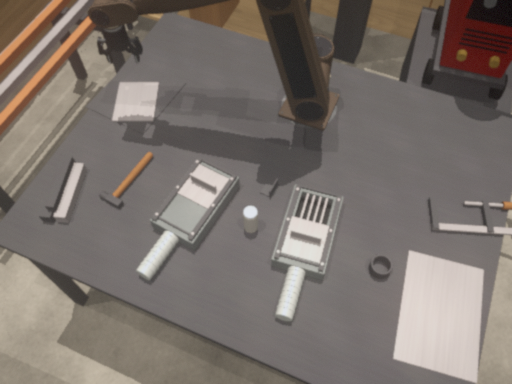

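View pics/top0.png

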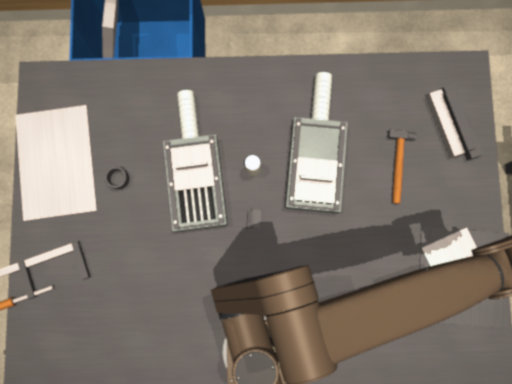

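The left inlet, in the top view near (195,180), has its grille bare, so it is A. The right one near (318,165) is covered, so it is B. The can is at (253,162), the angle at (254,215), the hammer at (400,165) and the collar at (117,178). Next I'll zoom in.

```bash
python3 - <<'E'
import cv2
im=cv2.imread("pics/top0.png")
cv2.imwrite("pics/topz.png",cv2.resize(im[85:240,150:360],None,fx=3.8,fy=3.8,interpolation=cv2.INTER_CUBIC))
im=cv2.imread("pics/scene0.png")
cv2.imwrite("pics/scenez.png",cv2.resize(im[150:280,140:350],None,fx=3.8,fy=3.8,interpolation=cv2.INTER_CUBIC))
E
```

```text
(no output)
```

View pics/topz.png

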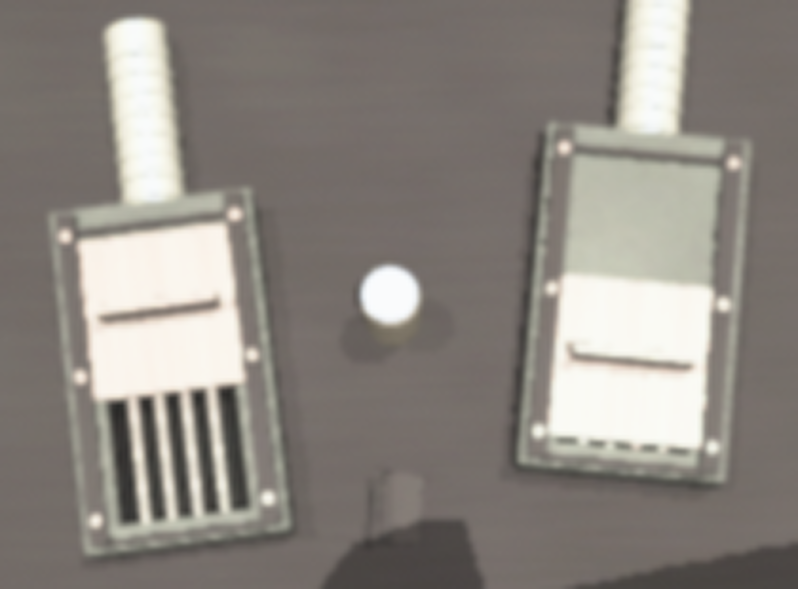

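View pics/scenez.png

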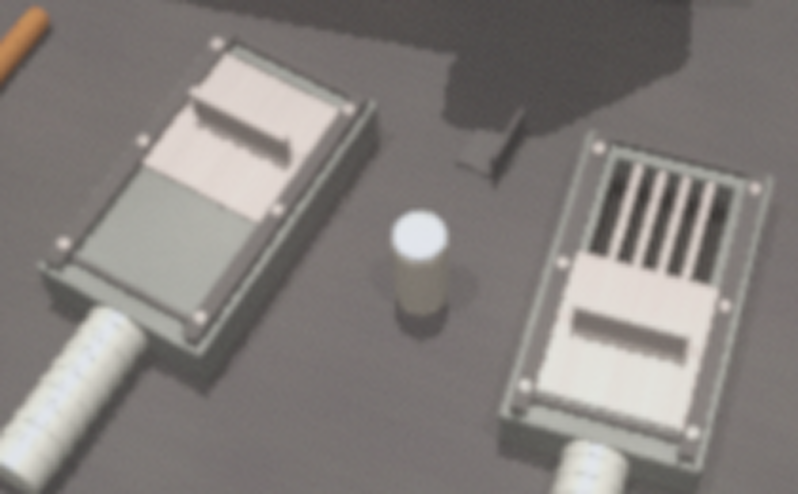

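```bash
cat > h.py <<'E'
import numpy as np
from plant import ctrl
def ray(n,px,z):
    c=ctrl.get_calibration(n);K,R,t=map(np.array,(c["mtx"],c["R"],c["t"]))
    C=-R.T@t; d=R.T@np.linalg.solve(K,[px[0],px[1],1.]); return C+d*(z-C[2])/d[2]
def zt(p): return ((p[0]+.5)/3.8-.5+150,(p[1]+.5)/3.8-.5+85)
def zs(p): return ((p[0]+.5)/3.8-.5+140,(p[1]+.5)/3.8-.5+150)
E
python3 - <<'E'
from h import *
D={"A":dict(plate=[(77,237),(228,222),(244,384),(91,400)],box=[(50,212),(250,187),(293,530),(87,555)]),
"B":dict(plate=[(562,274),(716,286),(702,450),(549,436)],box=[(547,122),(750,140),(725,484),(517,465)])}
S={"A":dict(plate=[(578,255),(719,291),(690,430),(537,388)],box=[(500,415),(697,468),(770,180),(590,135)]),
"B":dict(plate=[(220,55),(340,103),(262,220),(147,160)],box=[(42,265),(200,353),(376,103),(232,38)])}
for n,DD,f in (("top",D,zt),("scene",S,zs)):
  for k in DD:
    for q,z in (("plate",.065),("box",.06)):
        P=np.array([ray(n,f(p),z) for p in DD[k][q]])[:,:2]
        e=np.roll(P,-1,0)-P
        i=np.argsort(-np.abs(e[:,0]))[:2]
        ang=np.arctan(e[i,1]/e[i,0]); L=np.linalg.norm(e,axis=1)
        print(n,k,q,P.mean(0).round(4),"side",L.round(3),"ang",ang.round(3))
    
for nm,f,n,a,b,z in (("A near-face base","zt","top",(103,323),(219,306),.065),("B base","zt","top",(570,361),(691,368),.065),
  ("A top far edge","zt","top",(100,314),(217,298),.105),("B top","zt","top",(570,345),(692,360),.105),
  ("A sc top edge","zs","scene",(573,311),(689,342),.105),("B sc top","zs","scene",(194,94),(291,142),.105)):
    P=np.array([ray(n,eval(f)(p),z) for p in (a,b)]); print(nm,P.mean(0).round(4),np.linalg.norm(P[1]-P[0]).round(3))
print("spray top",ray("top",zt((389,294)),.11),ray("scene",zs((420,235)),.11))
print("angle",ray("top",zt((398,505)),.02),ray("scene",zs((495,148)),.02))
print("hammer",ray("top",(400,132),.02),ray("top",(397,200),.02))
for k in("top","scene"):
  c=ctrl.get_calibration(k);print(k,-c["R"].T@c["t"])
from scipy.spatial.transform import Rotation as R
print(R.from_quat(ctrl.get_state()["tcp_rot"]).as_matrix().round(3))
E
```

```text
top A plate [0.5809 0.196 ] side [0.127 0.138 0.128 0.139] ang [0.089 0.091]
top A box [0.532  0.1886] side [0.17  0.293 0.171 0.292] ang [0.115 0.112]
top B plate [ 0.5297 -0.1958] side [0.128 0.138 0.126 0.137] ang [-0.123 -0.107]
top B box [ 0.5816 -0.2002] side [0.172 0.293 0.172 0.293] ang [-0.112 -0.112]
scene A plate [0.5834 0.198 ] side [0.125 0.132 0.13  0.131] ang [0.15  0.106]
scene A box [0.5368 0.1897] side [0.167 0.284 0.165 0.285] ang [0.102 0.107]
scene B plate [ 0.5299 -0.1955] side [0.125 0.138 0.123 0.127] ang [-0.084 -0.07 ]
scene B box [ 0.5852 -0.1957] side [0.166 0.288 0.154 0.282] ang [-0.116 -0.159]
A near-face base [0.5773 0.1952 0.065 ] 0.098
B base [ 0.5269 -0.1943  0.065 ] 0.1
A top far edge [0.5764 0.1913 0.105 ] 0.096
B top [ 0.5301 -0.1909  0.105 ] 0.099
A sc top edge [0.5911 0.1972 0.105 ] 0.098
B sc top [ 0.536  -0.1882  0.105 ] 0.102
spray top [0.58130692 0.00355418 0.11      ] [0.58381205 0.00422187 0.11      ]
angle [0.41810197 0.00120439 0.02      ] [0.42924315 0.01055722 0.02      ]
hammer [ 0.68952778 -0.48038304  0.02      ] [ 0.46553981 -0.4581391   0.02      ]
top [ 0.27191379 -0.03394006  1.60858158]
scene [1.24287753 0.31828842 1.47244965]
[[ 0.403 -0.915 -0.001]
 [-0.915 -0.403  0.002]
 [-0.002 -0.    -1.   ]]
```

```bash
cat >> h.py <<'E'
from scipy.spatial.transform import Rotation as Ro
def plan(xyz,yaw_slide):
    """tool down, tool x along the lip (-y side), slide axis at yaw"""
    s=ctrl.get_state(); R=Ro.from_quat(s["tcp_rot"])
    z=np.array([0,0,-1.]); y=-np.array([np.cos(yaw_slide),np.sin(yaw_slide),0]); x=np.cross(y,z)
    if x@R.as_matrix()[:,0]<0: x,y=-x,-y
    T=Ro.from_matrix(np.c_[x,y,z])
    print("t",s["time"],"pos",s["eef_pos"].round(4),"F",s["contact_force"].round(2),"open",round(s["opening"],3))
    print("shift",R.inv().apply(np.array(xyz)-s["eef_pos"]).round(4),"dr",(R.inv()*T).as_rotvec().round(4), "tool y",y.round(3))
E
python3 -c "
from h import *
plan([.480,-.189,.2],-.112)"
```

```text
t 0.1 pos [ 0.2719 -0.6172  0.2301] F [-0.62  0.5  -0.67] open 0.997
shift [-0.3079 -0.363   0.0309] dr [2.000e-04 2.200e-03 5.268e-01] tool y [-0.994  0.112 -0.   ]
```

```bash
python3 -m jog '[{"grip":1,"xyz":[-0.01,-0.012,0.001],"dr":[0,0,0.02]},{"grip":1,"xyz":[-0.03,-0.036,0.003],"dr":[0,0,0.08]},{"grip":1,"xyz":[-0.055,-0.065,0.006],"dr":[0,0,0.15]},{"grip":1,"xyz":[-0.08,-0.094,0.008],"dr":[0,0,0.22]},{"grip":1,"xyz":[-0.105,-0.124,0.011],"dr":[0,0,0.29]},{"grip":1,"xyz":[-0.13,-0.153,0.013],"dr":[0,0,0.36]},{"grip":1,"xyz":[-0.155,-0.183,0.016],"dr":[0,0,0.43]},{"grip":1,"xyz":[-0.18,-0.212,0.018],"dr":[0,0,0.5]},{"grip":1,"xyz":[-0.205,-0.242,0.02],"dr":[0,0,0.527]},{"grip":1,"xyz":[-0.23,-0.271,0.023],"dr":[0,0,0.527]},{"grip":1,"xyz":[-0.25,-0.295,0.025],"dr":[0,0,0.527]},{"grip":1,"xyz":[-0.25,-0.295,0.025],"dr":[0,0,0.527]}]'; python3 -c "
from h import *
plan([.480,-.189,.18],-.112)"
```

```text
time: 1.1
eef_pos: [0.4423, -0.265, 0.2051]
tcp_rot: [-0.668, 0.744, 0.002, 0.001]
contact_force: [0.1, -0.2, -0.3]
opening: -0.005
t 1.1 pos [ 0.4423 -0.265   0.2051] F [ 0.15 -0.17 -0.32] open -0.005
shift [-0.0795 -0.0294  0.0254] dr [0.0012 0.0033 0.0051] tool y [-0.994  0.112 -0.   ]
```

```bash
python3 -m jog '[{"grip":1,"xyz":[-0.02,-0.007,0.006],"dr":[0,0,0]},{"grip":1,"xyz":[-0.045,-0.016,0.014],"dr":[0.001,0.003,0.005]},{"grip":1,"xyz":[-0.065,-0.024,0.021],"dr":[0.001,0.003,0.005]},{"grip":1,"xyz":[-0.08,-0.029,0.025],"dr":[0.001,0.003,0.005]},{"grip":1,"xyz":[-0.08,-0.029,0.025],"dr":[0.001,0.003,0.005]},{"grip":1,"xyz":[-0.08,-0.029,0.025],"dr":[0.001,0.003,0.005]}]'; python3 - <<'E'
from h import *
import cv2
plan([.480,-.189,.083],-.112)
for n in("wrist","top"): cv2.imwrite(f"pics/{n}1.png",ctrl.read_camera(n)[:,:,::-1])
E
```

```text
time: 1.6
eef_pos: [0.4788, -0.1936, 0.1807]
tcp_rot: [-0.665, 0.747, -0.001, -0.001]
contact_force: [-0.6, 0.4, 0.8]
opening: 0.0
t 1.6 pos [ 0.4788 -0.1936  0.1807] F [-0.64  0.41  0.77] open 0.0
shift [-0.005  -0.0007  0.0977] dr [ 0.0003 -0.003  -0.0037] tool y [-0.994  0.112 -0.   ]
```

View pics/wrist1.png

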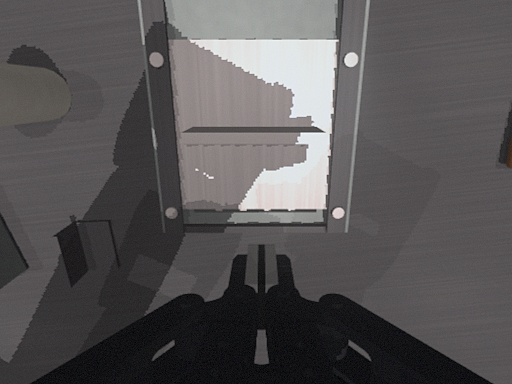

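View pics/top1.png

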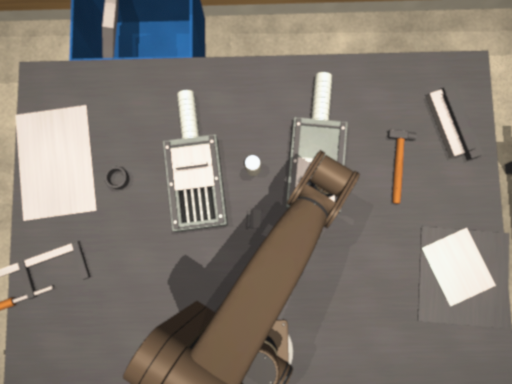

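The wrist view shows B's lip square across columns 182–327 (rows 127–145). The shut fingers are at column ~262, centred on it with a gap behind the lip. Before going down I'll check the lip's distance from this view.

```bash
cat >> h.py <<'E'
def wray(px,z,s=None):
    s=s or ctrl.get_state(); c=ctrl.get_calibration("wrist"); H=c["hand_eye"]; R=Ro.from_quat(s["tcp_rot"]).as_matrix()
    C=R@H[:3,3]+s["eef_pos"]; d=R@H[:3,:3]@np.linalg.solve(c["mtx"],[px[0],px[1],1.]); return C+d*(z-C[2])/d[2]
E
python3 -c "
from h import *
for p,z in(((190,145),.065),((308,145),.065),((188,132),.105),((325,132),.105),((184,225),.06),((332,225),.06)): print(p,wray(p,z).round(4))"
```

```text
(190, 145) [ 0.526  -0.1412  0.065 ]
(308, 145) [ 0.5147 -0.2378  0.065 ]
(188, 132) [ 0.5402 -0.151   0.105 ]
(325, 132) [ 0.5293 -0.2447  0.105 ]
(184, 225) [ 0.4541 -0.1209  0.06  ]
(332, 225) [ 0.4382 -0.2553  0.06  ]
```

```bash
python3 -m jog '[{"grip":1,"xyz":[-0.001,0,0.015],"dr":[0,0,0]},{"grip":1,"xyz":[-0.003,0,0.045],"dr":[0,0,0]},{"grip":1,"xyz":[-0.004,0,0.075],"dr":[0,0,0]},{"grip":1,"xyz":[-0.004,0,0.092],"dr":[0,0,0]},{"grip":1,"xyz":[-0.004,0,0.098],"dr":[0,0,0]},{"grip":1,"xyz":[-0.004,0,0.098],"dr":[0,0,0]},{"grip":1,"xyz":[-0.004,0,0.098],"dr":[0,0,0]}]'; python3 - <<'E'
from h import *
import cv2
plan([.480,-.189,.083],-.112)
for n in("wrist",): cv2.imwrite(f"pics/{n}2.png",ctrl.read_camera(n)[:,:,::-1])
E
```

```text
time: 2.28
eef_pos: [0.48, -0.1913, 0.0843]
tcp_rot: [-0.664, 0.748, -0.002, -0.001]
contact_force: [0.9, -0.4, 0.7]
opening: 0.003
t 2.2833 pos [ 0.48   -0.1913  0.0843] F [ 0.94 -0.42  0.75] open 0.003
shift [-0.0022  0.0003  0.0013] dr [-0.0022 -0.0037 -0.0062] tool y [-0.994  0.112 -0.   ]
```

View pics/wrist2.png

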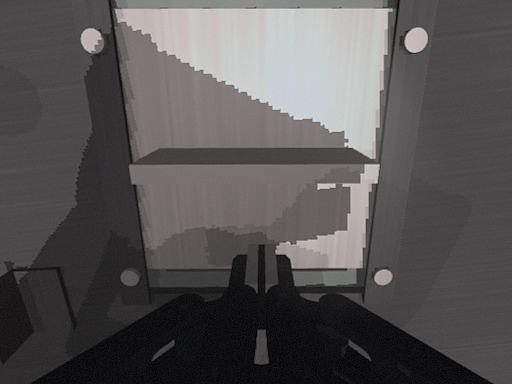

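The tip is clear of the lip (lip rows 150–182) and above the plate. Now I'll push along −tool y.

```bash
python3 -m jog '[{"grip":1,"xyz":[-0.001,-0.008,0.001],"dr":[0,0,0]},{"grip":1,"xyz":[-0.001,-0.018,0.001],"dr":[0,0,0]},{"grip":1,"xyz":[-0.001,-0.026,0.001],"dr":[0,0,0]},{"grip":1,"xyz":[-0.001,-0.032,0.001],"dr":[0,0,0]},{"grip":1,"xyz":[-0.001,-0.038,0.001],"dr":[0,0,0]},{"grip":1,"xyz":[-0.001,-0.046,0.001],"dr":[0,0,0]},{"grip":1,"xyz":[-0.001,-0.056,0.001],"dr":[0,0,0]},{"grip":1,"xyz":[-0.001,-0.066,0.001],"dr":[0,0,0]},{"grip":1,"xyz":[-0.001,-0.076,0.001],"dr":[0,0,0]},{"grip":1,"xyz":[-0.001,-0.086,0.001],"dr":[0,0,0]},{"grip":1,"xyz":[-0.001,-0.094,0.001],"dr":[0,0,0]},{"grip":1,"xyz":[-0.001,-0.1,0.001],"dr":[0,0,0]}]'; python3 - <<'E'
from h import *
import cv2
plan([.480,-.189,.083],-.112)
for n in("wrist",): cv2.imwrite(f"pics/{n}3.png",ctrl.read_camera(n)[:,:,::-1])
E
```

```text
time: 3.33
eef_pos: [0.5796, -0.2007, 0.0823]
tcp_rot: [-0.665, 0.747, -0.001, -0.001]
contact_force: [-4.6, 0.3, 3.7]
opening: 0.001
t 3.3333 pos [ 0.5796 -0.2007  0.0823] F [-4.62  0.29  3.66] open 0.001
shift [ 0.      0.1003 -0.0007] dr [ 0.0001 -0.0025 -0.0049] tool y [-0.994  0.112 -0.   ]
```

View pics/wrist3.png

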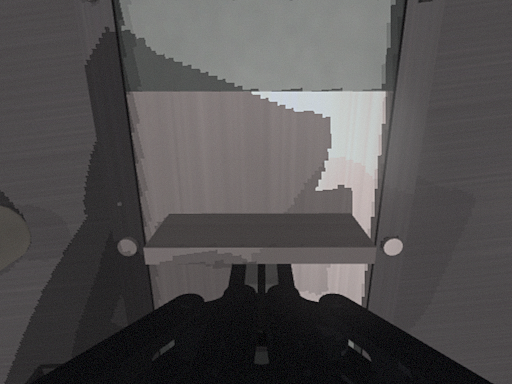

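The tip is on the lip (rows 213–262) and the gate is moving at about 4.6 N.

```bash
python3 -m jog '[{"grip":1,"xyz":[0,-0.007,0],"dr":[0,0,0]},{"grip":1,"xyz":[0,-0.015,0],"dr":[0,0,0]},{"grip":1,"xyz":[0,-0.023,0],"dr":[0,0,0]},{"grip":1,"xyz":[0,-0.03,0],"dr":[0,0,0]},{"grip":1,"xyz":[0,-0.036,0],"dr":[0,0,0]},{"grip":1,"xyz":[0,-0.04,0],"dr":[0,0,0]},{"grip":1,"xyz":[0,-0.042,0],"dr":[0,0,0]}]'; python3 -m jog '[{"grip":1,"xyz":[0,-0.002,0],"dr":[0,0,0]},{"grip":1,"xyz":[0,-0.004,0],"dr":[0,0,0]}]';python3 -m jog '[{"grip":1,"xyz":[0,-0.002,0],"dr":[0,0,0]},{"grip":1,"xyz":[0,-0.003,0],"dr":[0,0,0]}]'
```

```text
time: 3.97
eef_pos: [0.6205, -0.2054, 0.082]
tcp_rot: [-0.665, 0.747, -0.0, -0.001]
contact_force: [-9.7, 3.2, 4.5]
opening: -0.002
time: 4.13
eef_pos: [0.6204, -0.2054, 0.082]
tcp_rot: [-0.665, 0.747, 0.005, -0.005]
contact_force: [-22.4, 2.8, 13.1]
opening: 0.001
time: 4.3
eef_pos: [0.6203, -0.2054, 0.082]
tcp_rot: [-0.665, 0.747, 0.008, -0.008]
contact_force: [-29.5, 4.1, 16.4]
opening: -0.002
```

The position has stopped at x≈0.620 while the force climbs to 30 N, which looks like the stop. I'll back off, lift and check.

```bash
python3 -m jog '[{"grip":1,"xyz":[0,0.007,0],"dr":[0,0,0]},{"grip":1,"xyz":[0,0.012,0],"dr":[0,0,0]},{"grip":1,"xyz":[0,0.022,0],"dr":[0,0,0]},{"grip":1,"xyz":[0,0.035,-0.005],"dr":[0,0,0]},{"grip":1,"xyz":[0,0.045,-0.025],"dr":[0,0,0]},{"grip":1,"xyz":[0,0.05,-0.055],"dr":[0,0,0]},{"grip":1,"xyz":[0,0.05,-0.085],"dr":[0,0,0]},{"grip":1,"xyz":[0,0.05,-0.105],"dr":[0,0,0]},{"grip":1,"xyz":[0,0.05,-0.115],"dr":[0,0,0]},{"grip":1,"xyz":[0,0.05,-0.115],"dr":[0,0,0]}]'; python3 - <<'E'
from h import *
import cv2
plan([.68,.206,.2],.112)
for n in("wrist",): cv2.imwrite(f"pics/{n}4.png",ctrl.read_camera(n)[:,:,::-1])
E
```

```text
time: 5.13
eef_pos: [0.5804, -0.2015, 0.2015]
tcp_rot: [-0.664, 0.747, -0.006, 0.001]
contact_force: [0.2, 0.5, 0.5]
opening: 0.0
t 5.1333 pos [ 0.5804 -0.2015  0.2015] F [0.19 0.5  0.54] open 0.0
shift [-0.4163 -0.0512 -0.0005] dr [-0.0091 -0.0072 -0.2292] tool y [-0.994 -0.112 -0.   ]
```

View pics/wrist4.png

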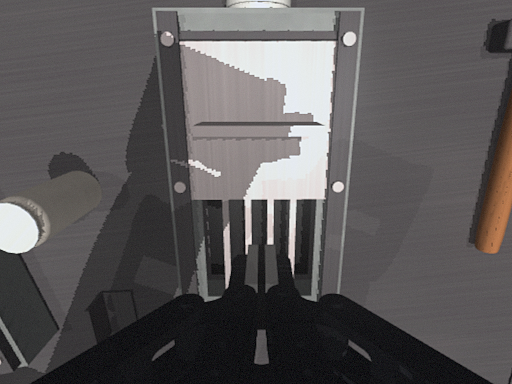

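B is fully open: the plate's far edge is against the cross bar (row 40) and the grille is bare below row 200. Next is the far side of A's lip, passing well above the can.

```bash
python3 -c "
from h import *
plan([.638,.202,.2],.112)"

```

```text
t 5.1833 pos [ 0.5792 -0.2009  0.1988] F [ 0.17  0.94 -0.35] open -0.005
shift [-0.407  -0.0113 -0.003 ] dr [-0.0049 -0.005  -0.2292] tool y [-0.994 -0.112 -0.   ]
```

```bash
python3 -m jog '[{"grip":1,"xyz":[-0.015,0,-0.001],"dr":[0,0,-0.02]},{"grip":1,"xyz":[-0.045,-0.001,-0.002],"dr":[0,0,-0.05]},{"grip":1,"xyz":[-0.085,-0.002,-0.003],"dr":[0,0,-0.08]},{"grip":1,"xyz":[-0.125,-0.003,-0.003],"dr":[0,0,-0.1]},{"grip":1,"xyz":[-0.165,-0.004,-0.003],"dr":[0,0,-0.13]},{"grip":1,"xyz":[-0.205,-0.005,-0.003],"dr":[0,0,-0.15]},{"grip":1,"xyz":[-0.245,-0.006,-0.003],"dr":[0,0,-0.18]},{"grip":1,"xyz":[-0.285,-0.008,-0.003],"dr":[0,0,-0.2]},{"grip":1,"xyz":[-0.325,-0.009,-0.003],"dr":[0,0,-0.22]},{"grip":1,"xyz":[-0.36,-0.01,-0.003],"dr":[0,0,-0.229]},{"grip":1,"xyz":[-0.39,-0.011,-0.003],"dr":[0,0,-0.229]},{"grip":1,"xyz":[-0.405,-0.011,-0.003],"dr":[0,0,-0.229]}]'
python3 -m jog '[{"grip":1,"xyz":[0,0,0],"dr":[0,0,0]},{"grip":1,"xyz":[0,0,0],"dr":[0,0,0]},{"grip":1,"xyz":[0,0,0],"dr":[0,0,0]}]'
python3 - <<'E'
from h import *
import cv2
plan([.638,.202,.083],.112)
for n in("wrist","scene"): cv2.imwrite(f"pics/{n}5.png",ctrl.read_camera(n)[:,:,::-1])
E
```

```text
time: 6.18
eef_pos: [0.6346, 0.205, 0.1961]
tcp_rot: [0.747, -0.665, -0.0, 0.002]
contact_force: [0.5, -0.1, -0.9]
opening: -0.001
time: 6.43
eef_pos: [0.6357, 0.1996, 0.1979]
tcp_rot: [0.745, -0.667, 0.001, 0.002]
contact_force: [-0.6, -1.0, -0.0]
opening: -0.001
t 6.4333 pos [0.6357 0.1996 0.1979] F [-0.64 -0.99 -0.03] open -0.001
shift [-0.0025 -0.0028  0.1149] dr [ 0.0017 -0.0038 -0.0006] tool y [-0.994 -0.112 -0.   ]
```

View pics/wrist5.png

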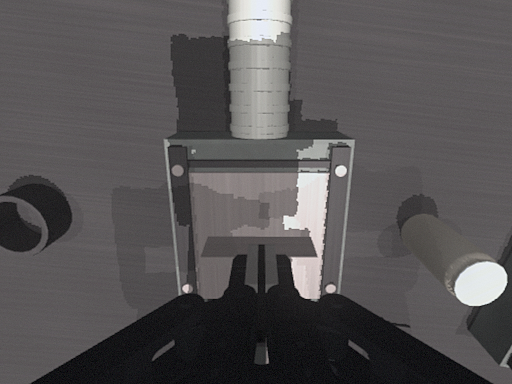

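View pics/scene5.png

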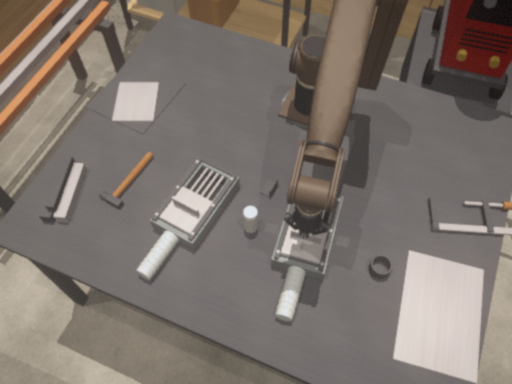

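```bash
python3 -c "
from h import *
for p,z in(((203,257),.105),((317,257),.105),((207,237),.065),((312,237),.065),((191,171),.065),((330,171),.065)): print(p,wray(p,z).round(4))"
```

```text
(203, 257) [0.5803 0.2425 0.105 ]
(317, 257) [0.5909 0.1463 0.105 ]
(207, 237) [0.5793 0.2454 0.065 ]
(312, 237) [0.5905 0.1441 0.065 ]
(191, 171) [0.6433 0.2635 0.065 ]
(330, 171) [0.6572 0.1387 0.065 ]
```

The far face of A's lip is at x≈0.585 and the wrist view and top view agree. The tip at 0.636 has about 40 mm of clearance, so I'll descend.

```bash
python3 -m jog '[{"grip":1,"xyz":[0,0,0.015],"dr":[0,0,0]},{"grip":1,"xyz":[0,0,0.045],"dr":[0,0,0]},{"grip":1,"xyz":[0.002,0,0.08],"dr":[0,0,0]},{"grip":1,"xyz":[0.002,0,0.105],"dr":[0,0,0]},{"grip":1,"xyz":[0.002,0,0.114],"dr":[0,0,0]},{"grip":1,"xyz":[0.002,0,0.114],"dr":[0,0,0]},{"grip":1,"xyz":[0.002,0,0.114],"dr":[0,0,0]}]'; python3 - <<'E'
from h import *
import cv2
plan([.638,.202,.083],.112)
for n in("wrist",): cv2.imwrite(f"pics/{n}6.png",ctrl.read_camera(n)[:,:,::-1])
E
```

```text
time: 7.12
eef_pos: [0.6371, 0.1975, 0.086]
tcp_rot: [0.745, -0.667, 0.002, 0.001]
contact_force: [0.3, 0.4, 0.8]
opening: 0.0
t 7.1167 pos [0.6371 0.1975 0.086 ] F [0.26 0.43 0.83] open 0.0
shift [-0.0044 -0.0013  0.003 ] dr [-0.001  -0.0031 -0.0014] tool y [-0.994 -0.112 -0.   ]
```

View pics/wrist6.png

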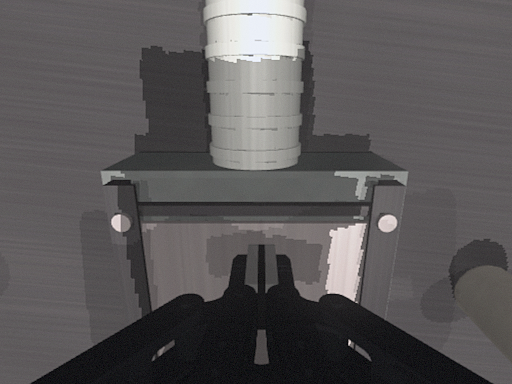

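```bash
python3 -m jog '[{"grip":1,"xyz":[-0.001,0.008,0.002],"dr":[0,0,0]},{"grip":1,"xyz":[-0.003,0.018,0.003],"dr":[0,0,0]},{"grip":1,"xyz":[-0.003,0.027,0.003],"dr":[0,0,0]},{"grip":1,"xyz":[-0.003,0.034,0.003],"dr":[0,0,0]},{"grip":1,"xyz":[-0.003,0.04,0.003],"dr":[0,0,0]},{"grip":1,"xyz":[-0.003,0.046,0.003],"dr":[0,0,0]},{"grip":1,"xyz":[-0.003,0.055,0.003],"dr":[0,0,0]},{"grip":1,"xyz":[-0.003,0.065,0.003],"dr":[0,0,0]},{"grip":1,"xyz":[-0.003,0.075,0.003],"dr":[0,0,0]},{"grip":1,"xyz":[-0.003,0.085,0.003],"dr":[0,0,0]},{"grip":1,"xyz":[-0.003,0.094,0.003],"dr":[0,0,0]},{"grip":1,"xyz":[-0.003,0.1,0.003],"dr":[0,0,0]}]'; python3 - <<'E'
from h import *
import cv2
plan([.481,.185,.083],.112)
for n in("wrist",): cv2.imwrite(f"pics/{n}7.png",ctrl.read_camera(n)[:,:,::-1])
E
```

```text
time: 8.17
eef_pos: [0.5376, 0.1905, 0.0834]
tcp_rot: [0.745, -0.667, 0.002, -0.001]
contact_force: [4.3, 2.0, 0.1]
opening: 0.0
t 8.1667 pos [0.5376 0.1905 0.0834] F [4.32 1.97 0.07] open 0.0
shift [-0.0009  0.0568  0.0001] dr [-0.0047 -0.0023 -0.0005] tool y [-0.994 -0.112 -0.   ]
```

View pics/wrist7.png

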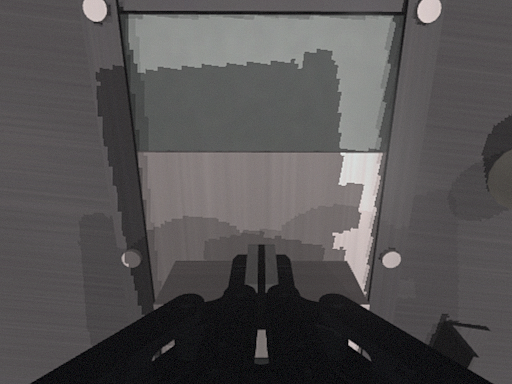

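Gate A is moving at about 4.7 N with the fingers central on the lip (rows 262–305). The push continues.

```bash
python3 -m jog '[{"grip":1,"xyz":[0,0.007,0],"dr":[0,0,0]},{"grip":1,"xyz":[0,0.015,0],"dr":[0,0,0]},{"grip":1,"xyz":[0,0.023,0],"dr":[0,0,0]},{"grip":1,"xyz":[0,0.031,0],"dr":[0,0,0]},{"grip":1,"xyz":[0,0.039,0],"dr":[0,0,0]},{"grip":1,"xyz":[0,0.045,0],"dr":[0,0,0]},{"grip":1,"xyz":[0,0.049,0],"dr":[0,0,0]},{"grip":1,"xyz":[0,0.052,0],"dr":[0,0,0]}]'; python3 -m jog '[{"grip":1,"xyz":[0,0.002,0],"dr":[0,0,0]},{"grip":1,"xyz":[0,0.004,0],"dr":[0,0,0]}]';python3 -m jog '[{"grip":1,"xyz":[0,0.001,0],"dr":[0,0,0]},{"grip":1,"xyz":[0,0.002,0],"dr":[0,0,0]}]'
```

```text
time: 8.88
eef_pos: [0.4858, 0.1846, 0.083]
tcp_rot: [0.745, -0.667, 0.002, -0.0]
contact_force: [4.2, 1.8, 4.4]
opening: -0.001
time: 9.05
eef_pos: [0.4818, 0.1839, 0.0828]
tcp_rot: [0.746, -0.666, 0.002, 0.0]
contact_force: [4.5, 2.2, 2.9]
opening: 0.002
time: 9.22
eef_pos: [0.4811, 0.1838, 0.0827]
tcp_rot: [0.745, -0.667, 0.003, -0.001]
contact_force: [9.1, 3.3, -1.6]
opening: 0.001
```

```bash
for i in 1 2; do python3 -m jog '[{"grip":1,"xyz":[0,0.002,0],"dr":[0,0,0]},{"grip":1,"xyz":[0,0.003,0],"dr":[0,0,0]}]';done
```

```text
time: 9.38
eef_pos: [0.4811, 0.1837, 0.0829]
tcp_rot: [0.745, -0.667, 0.006, -0.005]
contact_force: [18.5, 5.4, -8.8]
opening: -0.002
time: 9.55
eef_pos: [0.4812, 0.1838, 0.0831]
tcp_rot: [0.745, -0.667, 0.009, -0.008]
contact_force: [27.4, 6.4, -16.5]
opening: 0.002
```

It is on the stop, as predicted, at x=0.481. Now I'll back off and lift.

```bash
python3 -m jog '[{"grip":1,"xyz":[0,-0.008,0],"dr":[0,0,0]},{"grip":1,"xyz":[0,-0.014,0],"dr":[0,0,0]},{"grip":1,"xyz":[0,-0.024,0],"dr":[0,0,0]},{"grip":1,"xyz":[0,-0.035,-0.005],"dr":[0,0,0]},{"grip":1,"xyz":[0,-0.04,-0.025],"dr":[0,0,0]},{"grip":1,"xyz":[0,-0.04,-0.055],"dr":[0,0,0]},{"grip":1,"xyz":[0,-0.04,-0.09],"dr":[0,0,0]},{"grip":1,"xyz":[0,-0.04,-0.12],"dr":[0,0,0]},{"grip":1,"xyz":[0,-0.04,-0.145],"dr":[0,0,0]},{"grip":1,"xyz":[0,-0.04,-0.16],"dr":[0,0,0]},{"grip":1,"xyz":[0,-0.04,-0.16],"dr":[0,0,0]}]'; python3 - <<'E'
from h import *
import cv2
for n in("wrist","top","scene"): cv2.imwrite(f"pics/{n}8.png",ctrl.read_camera(n)[:,:,::-1])
E
```

```text
time: 10.47
eef_pos: [0.5142, 0.188, 0.246]
tcp_rot: [0.746, -0.666, 0.003, -0.001]
contact_force: [0.6, 0.8, 1.1]
opening: -0.005
```

View pics/wrist8.png

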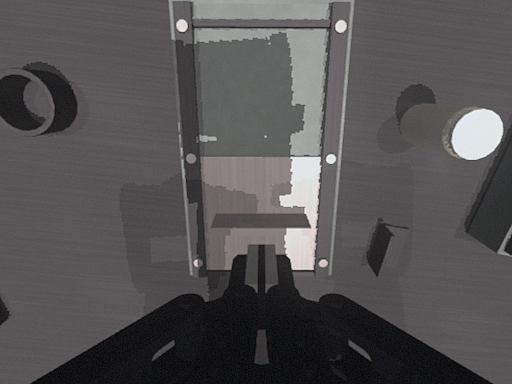

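View pics/scene8.png

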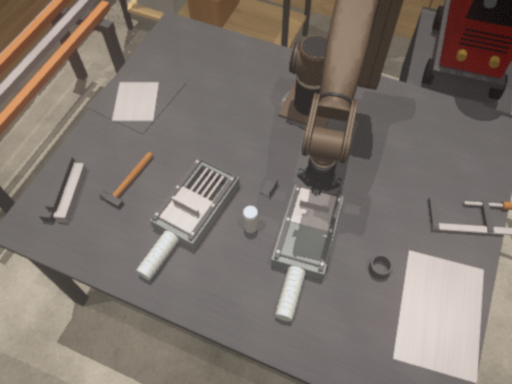

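View pics/top8.png

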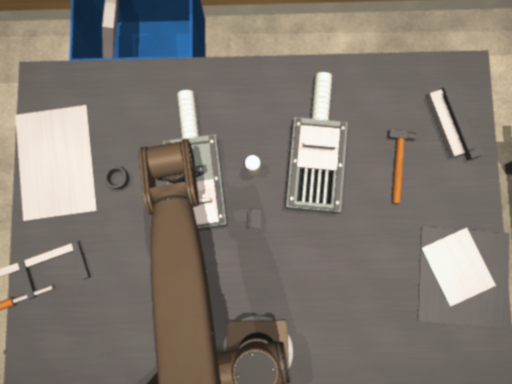

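Gate A is against its near stop (plate edge at row 270, no grille visible) and B is open with its grille bare. The can (253,162), collar (117,178), hammer (400,165) and angle (254,217) are where they started. The tool is 0.25 m up and touching nothing.

```bash
python3 -c "
from plant import ctrl
print(ctrl.sign_off())"
```

```text
the job is handed in; nothing more can be done
None
```

The job is done and handed in at about 10.6 s. I pushed gate B, the shut one, fully open first, then pushed gate A fully shut. Both were pushed with the closed fingertips against the lip, without gripping.

- **Stops reached:** each gate stopped moving while the measured force climbed to about 30–34 N in all. That is well under the 120 N wrist limit. Sliding took about 5 N.
- **Last pictures:** B's grille is bare, and its plate was against the far cross bar when I checked right after the push. A's grille is covered, with its plate at the near end. The can, collar, hammer and angle look unmoved, and the tool was clear of everything at 0.25 m.
- **Disagreements:** a few hand-picked points differed by up to about 15 mm, such as A's lip top edge between the top and scene views and B's lip in the wrist view. I relied on the plate positions, which agreed within 3 mm between views. No check failed.

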